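# Find the release notch of a tile mould by touch and press it

## Robot

A 6-joint arm with a two-finger parallel gripper is mounted at the origin on the work surface. World frame = base frame: x ahead of the robot, y to its left, z up, the work surface at z = 0. Lengths are in mm, angles in rad, forces in N, time in s.
With the tool pointing down it reaches from about 275 to 750 mm from the base axis. Payload 10.2 kg.
Tool frame: the origin (TCP) lies at the very end of the fingers, on their centre line; the grasp point (between the pads) lies 19 mm behind it; x points along the fingers, y is the direction in which the jaws open and shut, and the axes are right-handed (so a half turn about x gives the same grasp; the last joint's range is limited). The gripper opens to 85 mm and grips with 20 to 120 N. Pads are 22 mm wide; open, the fingers measure 114 mm over their backs; the gripper's body (76 mm by 85 mm) begins 54 mm behind the grasp point. The pads swing forward as they close: fully open they stand 13 mm farther back than shut.
Start: joints at [-1.451, 0.313, 1.498, -0, 1.331, -0.223], TCP at [176.453, -494.465, 201.394] pointing down, gripper open.
Joint ranges: [-2.94, 2.94], [-0.97, 2.17], [0.19, 2.56], [-1.23, 4.37], [0.02, 3.11], [-2.88, 2.88]. Speed limits (rad/s): [2.39, 2.39, 3.01, 3.14, 3.14, 3.14].

## Interface

Orientations are given as a unit quaternion [w, x, y, z].
In Python, from rig import ctrl, viewer, finish_job gives the robot as it stands.
- The arm moves only by the tool carry_out, never from a script. Its argument "targets" is a list of rows, each an object of numbers: "x", "y", "z": the shift along the world's x, y, z in m; "ax", "ay", "az": the turn, a rotation vector about the world's x, y, z in rad; "hand": the opening, from -1 (shut) to 1 (fully open). A call has 1 to 5 rows; each row is the pose to reach, as a shift and turn from the pose commanded when the call began; what a row does not reach only later rows make up. A row lasts 1/8 s, in which the tool goes at most 62.5 mm and 10.7 degrees, less where a joint would pass 70% of its speed; a pose out of reach is approached as far as the arm can. A call with a gripper value outside its range is refused whole. The fingers move at their own pace and stop on an object; "grip_force" is the grip in N (left out, the last holds). Time passes only in rows, so rows that repeat a pose let the fingers close. It gives the time, the measured TCP pose, the force and the opening at its end, in the units of the state.
- ctrl.sense(): the state, without advancing time (a new reading comes with each control period).
- viewer.capture(name): name is "side" or "top" or "wrist"; returns the picture (384x512x3 uint8, blue, green, red); there is no depth.
- viewer.camera_info(name): a dict with "fx", "fy", "cx", "cy" (pixels), "k1" (the pictures are not rectified: a ray, as slopes to the right and down, at radius r is drawn at 1 + k1 r^2 times it, then the intrinsics apply), "R" (3x3) and "t" (3): a world point X has camera coordinates R X + t. Camera axes: x right, y down, z forward; pixel columns grow to the right and rows downward; lengths in mm; the calibration is good to about 2 mm. A picture is of the moment at which its call begins: read the wrist's pose just before it. camera_info takes no time and is no camera call; for the wrist camera it gives the pose at the moment of the call.
- finish_job(): hands the job in, once; it reports no verdict.
The state is a dict: "time_s": time; "joints": joint angles; "dq": joint speeds; "tau": joint torques, N m; "eef_pos": TCP position; "ee_rot": TCP orientation; "force": force on the tool from outside, world axes, zero at the start; "wrist_torque": the same for the moment, N m; "grip_width": opening from 0.0 (shut) to 1.0 (fully open).
Only numpy, scipy, OpenCV 4.12 (cv2) and the standard library are available. Lean on these libraries where they do the work, as an engineer would, in place of code of your own. Each camera call takes 0.05 s, during which the arm holds its last target. There are 200 camera calls.

## Task

The dried tile sits down in its wooden mould; to free it, feel with a fingertip along the top of the raised rail on the robot's side of the mould, between the two higher end blocks, until you find the notch hidden somewhere in it, then press the pad at the bottom of the notch fully down so that the tile rises, and take the hand away. Only touch and press: leave the risen tile lying in the mould, neither picked up nor pried, and do not disturb the things standing around, including those on the mould.

Things in the scene. Friction and masses are not known exactly. Their poses are not given: they have to be found in the camera images.
- mould: wooden tile mould fixed to the table, 210 mm (x) by 410 mm (y), frame top 26 mm above the table, reaching from x = -110 to +100 mm; origin at table height, +x away from the robot, y along its rail, z up. A 114 mm square well centred at x = 7 mm, y = 0 holds the tile. The rail stands along the robot's side at x = -88 mm.
- rail_mid (a point): middle of the rail's top, 44 mm above the table; y along the rail, which is 30 mm wide, fixed, and open from y = -88 to +88 mm. It has one notch, cut across its full width, 36 mm long along y, 9 mm deep, centred anywhere from y = -55 to +55 mm (differs each time, not given). The notch's floor is a pad of the same wood, top 35 mm above the table at rest.
- rail_end (a point): point on the rail's top where its +y end goes under an end block, 88 mm from rail_mid; the -y end is the mirror image. The end blocks are 36 mm wide and 117 mm long, tops 50 mm above the table, 6 mm higher than the rail.
- release (a joint): the pad in the notch: 0 at rest, growing in m as it is pressed straight down, 0.007 fully down (its top then 28 mm above the table). It yields at about 9 to 11 N, not to a lighter touch (more if the finger also rubs on a side of the notch), and stays where it is left. Every mm pressed lifts the tile 1.5 mm.
- tile: terracotta tile 110 x 110 x 10 mm, loose in the mould's well, resting on an ejector plate; origin under its centre, 14 mm above the table at the start (its top 2 mm below the frame's) and 24.5 mm when fully raised
- star_cutter: star-shaped open steel clay cutter, 56 mm across, 22 mm tall, standing loose on the mould's frame beside the tile; origin under its centre
- slip_pot: small blue ceramic cup, 48 mm across, 42 mm tall, standing loose on the mould's frame on the other side of the tile; origin under its centre
- flower_cutter: open steel clay cutter, 52 mm across, 22 mm tall, loose on the table; origin under its centre
- bowl: white ceramic bowl, 110 mm across, 50 mm tall, loose on the table; origin under its centre
- heart: heart-shaped fired clay piece, about 105 by 105 mm, 9 mm thick, loose on the table; origin under its middle
- glaze_jar: capped glass jar, 56 mm across, 75 mm tall, loose on the table; origin under its centre
Mind the look-alikes: they are no part of the job. Leave any green or turquoise look-alike of the tile alone.

How it is judged (in metres and radians):
On the way, in this order (a step that is already met when the one before it is completed fails the run):
1. a finger touches the rail between the end blocks while the pad is not yet pressed (x of the grasp point in the frame of rail_mid between -0.06 and 0.06 m and y of the grasp point in the frame of rail_mid between -0.11 and 0.11 m and z of the grasp point in the frame of rail_mid below 0.07 m and contact force between the fingers and anything else above 0.3 N and value of joint release below 0.002 m), for 0.02 s.
2. the pad is pressed down (5.5 of its 7 mm) by the finger at the rail (x of the grasp point in the frame of rail_mid between -0.06 and 0.06 m and y of the grasp point in the frame of rail_mid between -0.11 and 0.11 m and z of the grasp point in the frame of rail_mid below 0.07 m and contact force between the fingers and anything else above 1 N and value of joint release above 0.0055 m), for 0.02 s.
At the end, for the whole second after the job is handed in: The release pad is down (at least 5 mm of its 7 mm) and stays down, and the tile lies level (within 0.08 rad) and at rest in its well, raised by at least 7 mm, not removed (value of joint release above 0.005 m and z of tile in the frame of mould between 0.021 and 0.028 m and horizontal distance between tile and mould below 0.015 m and angle between tile's own z axis and vertical below 0.08 rad and linear speed of tile below 0.02 m/s); the robot touches nothing.
It fails at once if the tile is lifted or carried (z of tile in the frame of mould above 0.033 m or horizontal distance between tile and mould above 0.025 m).
It fails at once if the tile is pried up on edge (angle between tile's own z axis and vertical above 0.2 rad).
It fails at once if a bystander is pushed more than 30 mm, or lifted (distance of any of star_cutter, slip_pot, flower_cutter, bowl, heart, glaze_jar from where it was at the start of the episode above 0.03 m).
It fails at once if a bystander is tipped over (angle between any of star_cutter, slip_pot, flower_cutter, bowl, heart, glaze_jar's own z axis and vertical above 0.5 rad).
It also fails if it takes over 58 s, if anything falls off the work surface, if the arm or the gripper's body presses on something with over 40 N, if the wrist force passes 120 N, or if a joint passes its speed limit or range.

## Working session

There is one attempt and no reset: what is moved stays moved. The work goes in short steps, Python scripts to look and compute and a tool call to move; the robot and the scene stay as the last step left them, time stands still between calls to the robot, and variables do not carry over. Pictures are saved under pics/ and viewed, about 8 in all and at most 12, crops included, and the job is handed in when it is done.

Besides the shell and the picture viewer there is one more tool, called after "Request:" as name(argument=value, ...), one argument or row to a line, values as JSON. carry_out: Moves the arm, as the interface text tells. Its arguments: {"type":"object","properties":{"targets":{"type":"array"},"grip_force":{"type":"number"}},"required":["targets"]}

```bash
mkdir -p pics; cat > h.py <<'E'
import numpy as np, cv2
from rig import ctrl, viewer, finish_job
def ray(name,u,v,z,ci=None):
    c=ci or viewer.camera_info(name)
    K=np.array([[c["fx"],0,c["cx"]],[0,c["fy"],c["cy"]],[0,0,1.]])
    p=cv2.undistortPoints(np.array([[[u,v]]],float),K,np.array([c["k1"],0,0,0.]))[0,0]
    R=np.array(c["R"]);t=np.array(c["t"])
    o=-R.T@t; d=R.T@np.array([p[0],p[1],1]); return o+d*(z-o[2])/d[2]
E
python3 - <<'E'
from h import *
for n in("top","side"):
    cv2.imwrite(f"pics/{n}0.png",viewer.capture(n))
print(ctrl.sense())
E
```

```text
{'time_s': 0.1, 'joints': array([-1.45139121e+00,  3.13416355e-01,  1.49833621e+00,  6.98116477e-06,
        1.33100534e+00, -2.23422898e-01]), 'dq': array([-0.00090252, -0.00128599, -0.00310857, -0.00157085,  0.00065571,
       -0.00075649]), 'tau': array([ 1.83575401e-03, -4.12901330e+01, -2.60144913e+01, -2.55222403e-04,
        2.95384445e-03, -7.51732586e-06]), 'eef_pos': array([ 176.42771885, -494.1972792 ,  200.89028382]), 'ee_rot': array([ 0.12020341,  0.69676761,  0.121026  , -0.69671999]), 'force': array([0.19780334, 0.865107  , 0.65299987]), 'wrist_torque': array([-0.01774836, -0.0111801 ,  0.05074894]), 'grip_width': 0.9981226989617386}
```

View pics/top0.png

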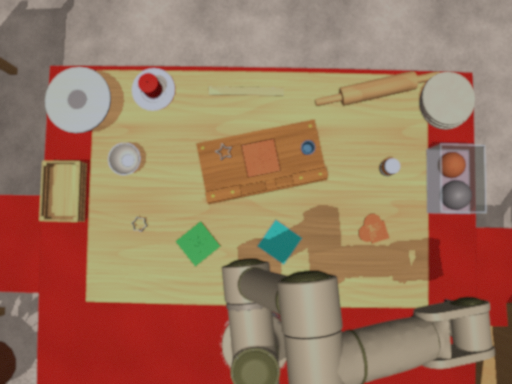

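View pics/side0.png

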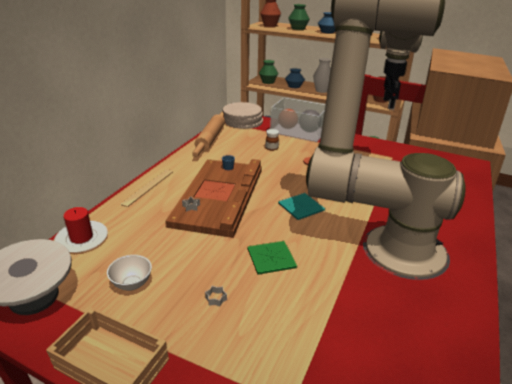

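The top view shows the mould with corners near (197,145), (315,121), (327,178) and (207,202), and its rail along the lower (robot) edge. The terracotta tile is at (261,158). The green (198,243) and turquoise (279,241) squares lie on the table as look-alikes, so I leave them alone. I'll enlarge the mould to confirm.

```bash
python3 - <<'E'
from h import *
im=cv2.imread("pics/top0.png")
cv2.imwrite("pics/crop.png",cv2.resize(im[110:210,185:335],None,fx=5,fy=5,interpolation=cv2.INTER_CUBIC))
hsv=cv2.cvtColor(im,cv2.COLOR_BGR2HSV)
for p in [(230,175),(310,165),(250,130),(340,200),(190,160),(215,190)]: print(p,hsv[p[1],p[0]])
for u,v in [(197,145),(315,121),(327,178),(207,202)]: print(ray("top",u,v,26).round(1))
c=viewer.camera_info("top");print(c["fx"],c["k1"])
E
```

```text
(230, 175) [ 14 161 160]
(310, 165) [ 14 162 157]
(250, 130) [ 23  97 177]
(340, 200) [ 23  99 177]
(190, 160) [ 25  90 178]
(215, 190) [ 15 160 156]
[663.8 208.3  26. ]
[ 752.7 -188.7   26. ]
[ 559.8 -230.6   26. ]
[472.2 169.5  26. ]
443.18274718055704 -0.06688615449927135
```

View pics/crop.png

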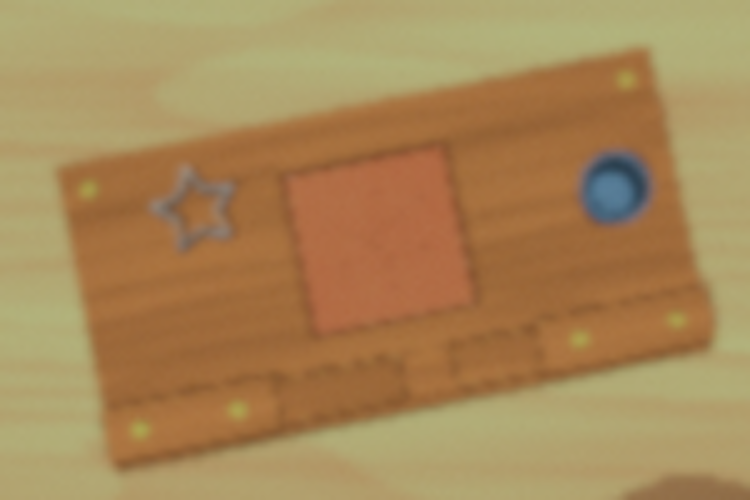

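The crop confirms the terracotta tile in the well, with the star on its left and the pot on its right. The rail's open part runs from about crop (275,400) to (545,350). It has darker patches and a lighter stretch near (430,365), which may mislead, so I'll find the notch by touch. Next I compute the pose.

```bash
python3 - <<'E'
from h import *
im=cv2.imread("pics/top0.png")
big=cv2.resize(im[110:210,185:335],None,fx=5,fy=5,interpolation=cv2.INTER_CUBIC)
f=lambda u,v:((u+.5)/5-.5+185,(v+.5)/5-.5+110)
h=cv2.cvtColor(big,cv2.COLOR_BGR2HSV)
print(h[240,380],h[240,530])
def rect(m):
    m=cv2.morphologyEx(m,cv2.MORPH_OPEN,np.ones((9,9)))
    c=max(cv2.findContours(m,0,2)[0],key=cv2.contourArea)
    return cv2.boxPoints(cv2.minAreaRect(c))
t=rect(cv2.inRange(h,(0,100,100),(11,255,255)))
m=rect(cv2.inRange(h,(0,100,60),(19,255,255)))
for n,b,z in(("tile",t,24),("mould",m,26)):
    P=np.array([ray("top",*f(*q),z)[:2] for q in b]); print(n,P.round(1).tolist(),"ctr",P.mean(0).round(1),"len",[round(float(np.linalg.norm(P[i]-P[i-1])),1) for i in range(4)])
    for i in range(4): d=P[i]-P[i-1]; print(round(float(np.degrees(np.arctan2(d[1],d[0]))),2))
for u,v,z in[(276,403,44),(545,350,44),(88,190,26),(627,80,26),(140,430,50),(677,320,50)]: print(ray("top",*f(u,v),z).round(1))
print(ctrl.sense()["time_s"])
E
```

```text
[ 11 156 176] [ 14 159 157]
tile [[666.5, 59.8], [691.3, -47.4], [584.3, -71.5], [559.7, 35.2]] ctr [625.4  -6. ] len [109.6, 110.0, 109.7, 109.5]
13.01
-76.94
-167.29
103.01
mould [[673.8, 222.0], [767.1, -194.0], [549.3, -239.7], [457.7, 172.1]] ctr [612.   -9.9] len [221.8, 426.3, 222.5, 421.8]
13.0
-77.37
-168.16
102.54
[512.5  59.9  44. ]
[ 550.8 -117.3   44. ]
[655.2 190.4  26. ]
[ 736.6 -171.9   26. ]
[492.7 148.7  50. ]
[ 571.7 -203.7   50. ]
0.1
```

```bash
python3 - <<'E'
from h import *
from scipy.spatial.transform import Rotation as Ro
s=ctrl.sense();q=s["ee_rot"];M=Ro.from_quat(q,scalar_first=True).as_matrix()
print(M.round(3)); a=np.degrees(np.arctan2(M[1,1],M[0,1]));print("jaw yaw",a)
d=(12.6-a+90)%180-90; print("turn deg,rad",d,np.radians(d))
print(np.array([548.1,-95.2])-s["eef_pos"][:2])
E
```

```text
[[-0.     0.336 -0.942]
 [ 0.001 -0.942 -0.336]
 [-1.    -0.001 -0.   ]]
jaw yaw -70.35748816585458
turn deg,rad 82.95748816585456 1.4478813076783938
[371.67228115 398.9972792 ]
```

Request:
carry_out(
  targets=[
    {"x":0.036,"y":0.04,"az":0.14,"hand":-1},
    {"x":0.072,"y":0.08,"az":0.29,"hand":-1},
    {"x":0.11,"y":0.12,"az":0.44,"hand":-1},
    {"x":0.15,"y":0.16,"az":0.58,"hand":-1},
    {"x":0.186,"y":0.2,"az":0.72,"hand":-1},
  ],
  grip_force=40,
)

```text
invalid input at $.targets[0]: expected keys x, y, z, ax, ay, az, hand
```

Request:
carry_out(
  targets=[
    {"x":0.036,"y":0.04,"az":0.14,"hand":-1},
    {"x":0.072,"y":0.08,"az":0.29,"hand":-1},
    {"x":0.11,"y":0.12,"az":0.44,"hand":-1},
    {"x":0.15,"y":0.16,"az":0.58,"hand":-1},
    {"x":0.186,"y":0.2,"az":0.728,"hand":-1},
  ],
)

```text
invalid input at $.targets[0]: expected keys x, y, z, ax, ay, az, hand
```

Request:
carry_out(
  targets=[
    {"x":0.036,"y":0.04,"z":0,"ax":0,"ay":0,"az":0.14,"hand":-1},
    {"x":0.072,"y":0.08,"z":0,"ax":0,"ay":0,"az":0.29,"hand":-1},
    {"x":0.11,"y":0.12,"z":0,"ax":0,"ay":0,"az":0.44,"hand":-1},
    {"x":0.15,"y":0.16,"z":0,"ax":0,"ay":0,"az":0.58,"hand":-1},
    {"x":0.186,"y":0.2,"z":0,"ax":0,"ay":0,"az":0.72,"hand":-1},
  ],
  grip_force=40,
)

```text
time_s: 0.72
eef_pos: [363.4, -292.9, 201.2]
ee_rot: [0.36, 0.609, 0.36, -0.609]
force: [0.3, 0.6, -0.3]
grip_width: -0.001
```

Request:
carry_out(
  targets=[
    {"x":0.036,"y":0.04,"z":0,"ax":0,"ay":0,"az":0.14,"hand":-1},
    {"x":0.072,"y":0.08,"z":0,"ax":0,"ay":0,"az":0.29,"hand":-1},
    {"x":0.11,"y":0.12,"z":0,"ax":0,"ay":0,"az":0.44,"hand":-1},
    {"x":0.15,"y":0.16,"z":0,"ax":0,"ay":0,"az":0.58,"hand":-1},
    {"x":0.186,"y":0.199,"z":0,"ax":0,"ay":0,"az":0.728,"hand":-1},
  ],
)

```text
time_s: 1.35
eef_pos: [549.5, -93.8, 201.1]
ee_rot: [0.553, 0.441, 0.553, -0.441]
force: [-0.2, -0.5, 0.2]
grip_width: -0.001
```

Request:
carry_out(
  targets=[
    {"x":0,"y":0,"z":-0.05,"ax":0,"ay":0,"az":0,"hand":-1},
    {"x":0,"y":0,"z":-0.08,"ax":0,"ay":0,"az":0,"hand":-1},
    {"x":0,"y":0,"z":-0.08,"ax":0,"ay":0,"az":0,"hand":-1},
  ],
)

```text
time_s: 1.72
eef_pos: [547.3, -94.9, 119.5]
ee_rot: [0.55, 0.442, 0.554, -0.443]
force: [0.1, -0.3, 0.4]
grip_width: -0.0
```

```bash
python3 - <<'E'
from h import *
s=ctrl.sense();print(s["time_s"],s["eef_pos"],s["force"],s["ee_rot"],s["grip_width"])
cv2.imwrite("pics/side1.png",cv2.resize(viewer.capture("side")[120:270,130:330],None,fx=4,fy=4,interpolation=cv2.INTER_CUBIC))
cv2.imwrite("pics/wrist1.png",viewer.capture("wrist"))
E
```

```text
1.725 [547.26635761 -94.93435589 119.4593034 ] [ 0.06874915 -0.28767254  0.35819072] [ 0.55024532  0.44155034  0.55353788 -0.44255983] -8.857237668486031e-05
```

View pics/wrist1.png

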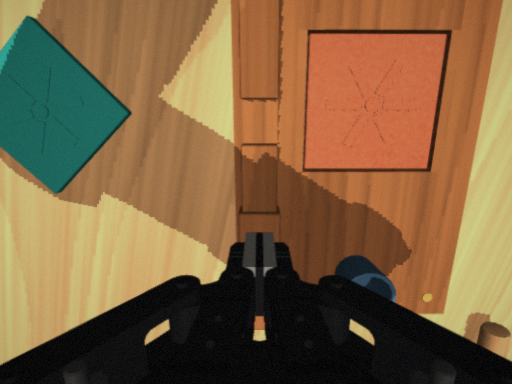

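The wrist view shows the finger over the rail (columns 238–280). Dark seams at rows 98 and 143 bound a segment about 36 mm long, which is probably the notch. I'll cast rays to it and still feel along the rail.

```bash
python3 - <<'E'
from h import *
a=np.radians(12.6);X=np.array([np.cos(a),np.sin(a)]);Y=np.array([-np.sin(a),np.cos(a)])
o=np.array([532.5,-27.5])
for u,v,z in[(260,98,44),(260,143,44),(259,211,44),(240,120,44),(279,120,44),(260,98,35),(260,143,35)]:
    p=ray("wrist",u,v,z)[:2];print(u,v,z,p.round(1),"rail xy",((p-o)@X).round(1),((p-o)@Y).round(1))
t=ctrl.sense()["eef_pos"][:2];print((t-o)@X,(t-o)@Y)
for y in(-45,-70): print(o+y*Y)
E
```

```text
260 98 44 [532.7 -21.1] rail xy 1.6 6.2
260 143 44 [540.3 -55. ] rail xy 1.6 -28.5
259 211 44 [ 552.1 -111.9] rail xy 0.8 -86.6
240 120 44 [520.9 -40.8] rail xy -14.2 -10.4
279 120 44 [551.  -34.1] rail xy 16.6 -10.4
260 98 35 [532.7 -20.9] rail xy 1.6 6.4
260 143 35 [540.6 -56. ] rail xy 1.6 -29.6
1.1311560855080383 -70.16868854992843
[542.31644586 -71.41625429]
[547.7700269  -95.81417334]
```

Request:
carry_out(
  targets=[
    {"x":-0.0055,"y":0.0245,"z":-0.03,"ax":0,"ay":0,"az":0,"hand":-1},
    {"x":-0.0055,"y":0.0245,"z":-0.065,"ax":0,"ay":0,"az":0,"hand":-1},
    {"x":-0.0055,"y":0.0245,"z":-0.07,"ax":0,"ay":0,"az":0,"hand":-1},
    {"x":-0.0055,"y":0.0245,"z":-0.07,"ax":0,"ay":0,"az":0,"hand":-1},
  ],
)

```text
time_s: 2.33
eef_pos: [543.9, -71.5, 53.0]
ee_rot: [0.553, 0.442, 0.551, -0.442]
force: [0.2, -0.0, 0.3]
grip_width: 0.003
```

Request:
carry_out(
  targets=[
    {"x":0,"y":0,"z":-0.003,"ax":0,"ay":0,"az":0,"hand":-1},
    {"x":0,"y":0,"z":-0.005,"ax":0,"ay":0,"az":0,"hand":-1},
    {"x":0,"y":0,"z":-0.006,"ax":0,"ay":0,"az":0,"hand":-1},
  ],
)

```text
time_s: 2.7
eef_pos: [543.1, -71.1, 45.6]
ee_rot: [0.552, 0.442, 0.552, -0.442]
force: [0.3, 0.2, 0.7]
grip_width: -0.006
```

Request:
carry_out(
  targets=[
    {"x":0,"y":0,"z":-0.0005,"ax":0,"ay":0,"az":0,"hand":-1},
    {"x":0,"y":0,"z":-0.001,"ax":0,"ay":0,"az":0,"hand":-1},
  ],
)

```text
time_s: 2.95
eef_pos: [543.0, -71.0, 44.4]
ee_rot: [0.552, 0.442, 0.552, -0.442]
force: [0.5, 0.1, -1.0]
grip_width: 0.001
```

Request:
carry_out(
  targets=[
    {"x":0,"y":0,"z":-0.0005,"ax":0,"ay":0,"az":0,"hand":-1},
    {"x":0,"y":0,"z":-0.001,"ax":0,"ay":0,"az":0,"hand":-1},
  ],
)

```text
time_s: 3.2
eef_pos: [543.0, -70.9, 43.4]
ee_rot: [0.552, 0.442, 0.552, -0.442]
force: [-0.5, -0.2, -0.1]
grip_width: -0.001
```

Request:
carry_out(
  targets=[
    {"x":0,"y":0,"z":-0.0005,"ax":0,"ay":0,"az":0,"hand":-1},
    {"x":0,"y":0,"z":-0.001,"ax":0,"ay":0,"az":0,"hand":-1},
  ],
)

```text
time_s: 3.45
eef_pos: [542.9, -71.0, 42.3]
ee_rot: [0.552, 0.442, 0.552, -0.442]
force: [-0.6, 0.0, 0.3]
grip_width: -0.002
```

Request:
carry_out(
  targets=[
    {"x":0,"y":0,"z":-0.0005,"ax":0,"ay":0,"az":0,"hand":-1},
    {"x":0,"y":0,"z":-0.001,"ax":0,"ay":0,"az":0,"hand":-1},
  ],
)

```text
time_s: 3.7
eef_pos: [543.0, -70.9, 41.4]
ee_rot: [0.552, 0.442, 0.552, -0.442]
force: [-0.3, 0.6, 0.1]
grip_width: -0.002
```

```bash
python3 - <<'E'
from h import *
s=ctrl.sense();print(s["eef_pos"],s["force"],s["wrist_torque"])
cv2.imwrite("pics/side2.png",cv2.resize(viewer.capture("side")[150:250,160:290],None,fx=6,fy=6,interpolation=cv2.INTER_CUBIC))
E
```

```text
[542.95375009 -70.948808    41.35790364] [-0.30933418  0.632155    0.09609051] [-0.00350018  0.0367821   0.03325582]
```

View pics/side2.png

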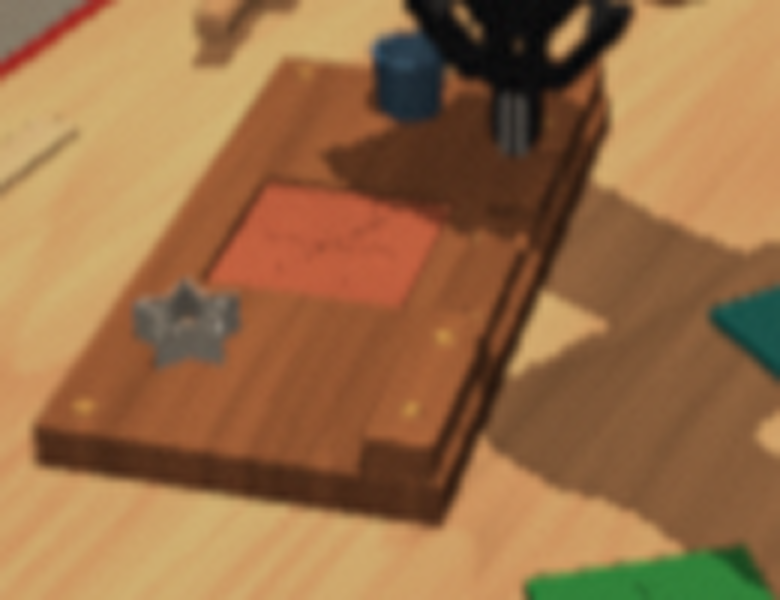

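Request:
carry_out(
  targets=[
    {"x":0,"y":0,"z":-0.0005,"ax":0,"ay":0,"az":0,"hand":-1},
    {"x":0,"y":0,"z":-0.001,"ax":0,"ay":0,"az":0,"hand":-1},
  ],
)

```text
time_s: 4.0
eef_pos: [542.9, -71.0, 40.4]
ee_rot: [0.552, 0.442, 0.552, -0.442]
force: [0.2, 0.7, 0.4]
grip_width: 0.002
```

```bash
python3 - <<'E'
from h import *
s=ctrl.sense();print(s["eef_pos"],s["force"])
print(ray("side",245.5,175.8,40),ray("side",245.5,175.8,44))
E
```

```text
[542.94571519 -70.99080548  40.36498508] [0.2141448  0.7000347  0.40820681]
[ 563.85663909 -109.43753254   40.        ] [ 560.82352417 -103.10899715   44.        ]
```

```bash
python3 - <<'E'
from h import *
c=viewer.camera_info("side")
K=np.array([[c["fx"],0,c["cx"]],[0,c["fy"],c["cy"]],[0,0,1.]])
R=np.array(c["R"]);t=np.array(c["t"],float)
P=np.array([[543,-71,40.4],[543,-71,64],[532.5,-27.5,44],[513.3,58.4,44],[551.7,-113.4,44]],float)
uv=cv2.projectPoints(P,cv2.Rodrigues(R)[0],t,K,np.array([c["k1"],0,0,0.]))[0][:,0]
print(uv.round(1).tolist(),((uv-[160,150])*6).round().tolist())
im=viewer.capture("side")[150:250,160:290];im=cv2.resize(im,None,fx=6,fy=6,interpolation=cv2.INTER_CUBIC)
im=cv2.convertScaleAbs(im[0:330,330:630],alpha=1.6,beta=20)
im=cv2.resize(im,None,fx=1.8,fy=1.8)
for q in (uv-[160,150])*6: cv2.circle(im,tuple(int(x) for x in (q-[330,0])*1.8),4,(0,255,0),1)
cv2.imwrite("pics/side3.png",im)
E
```

```text
[[246.1, 182.1], [246.2, 176.0], [243.2, 188.0], [236.5, 202.3], [249.2, 175.1]] [[517.0, 193.0], [517.0, 156.0], [499.0, 228.0], [459.0, 314.0], [535.0, 150.0]]
```

View pics/side3.png

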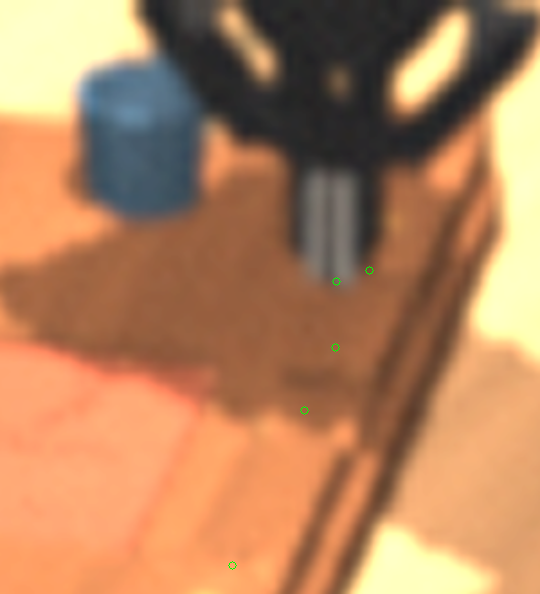

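```bash
python3 - <<'E'
from h import *
from scipy.spatial.transform import Rotation as Ro
s=ctrl.sense();M=Ro.from_quat(s["ee_rot"],scalar_first=True).as_matrix()
c=viewer.camera_info("wrist")
K=np.array([[c["fx"],0,c["cx"]],[0,c["fy"],c["cy"]],[0,0,1.]])
R=np.array(c["R"]);t=np.array(c["t"],float)
print("cam in tool",(M.T@(-R.T@t-s["eef_pos"])).round(1), (R@M).round(3).tolist())
P=np.array([s["eef_pos"]-M[:,0]*b+M[:,2]*w for b in(0,10,19,24,35) for w in(-11,0,11)])
uv=cv2.projectPoints(P,cv2.Rodrigues(R)[0],t,K,np.array([c["k1"],0,0,0.]))[0][:,0].reshape(5,3,2)
print(uv.round(0).tolist(),s["force"])
im=viewer.capture("wrist")[100:384,100:420]
im=cv2.convertScaleAbs(cv2.resize(im,None,fx=2,fy=2,interpolation=cv2.INTER_CUBIC),alpha=1.8,beta=10)
cv2.imwrite("pics/wrist2.png",im)
E
```

```text
cam in tool [-172.1   -0.4  -71.5] [[0.0, 1.0, 0.001], [-0.278, -0.001, 0.961], [0.961, -0.0, 0.278]]
[[[260.0, 211.0], [260.0, 229.0], [260.0, 245.0]], [[260.0, 217.0], [260.0, 235.0], [260.0, 253.0]], [[260.0, 223.0], [260.0, 242.0], [260.0, 260.0]], [[260.0, 227.0], [260.0, 246.0], [260.0, 265.0]], [[260.0, 235.0], [260.0, 256.0], [260.0, 276.0]]] [-0.70905727 -0.00985322  0.04919279]
```

View pics/wrist2.png

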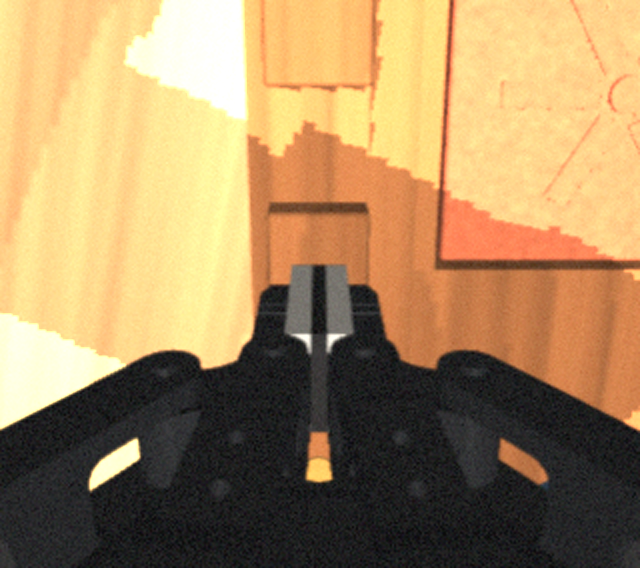

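Both cameras show the fingertips about 25 mm short of the nominal TCP: the finger ends at wrist crop (320,265), and the TCP should be farther out. There has been no contact down to z = 40, so I'll trust the force reading and keep lowering in small steps.

Request:
carry_out(
  targets=[
    {"x":0,"y":0,"z":-0.001,"ax":0,"ay":0,"az":0,"hand":-1},
    {"x":0,"y":0,"z":-0.002,"ax":0,"ay":0,"az":0,"hand":-1},
    {"x":0,"y":0,"z":-0.003,"ax":0,"ay":0,"az":0,"hand":-1},
    {"x":0,"y":0,"z":-0.004,"ax":0,"ay":0,"az":0,"hand":-1},
  ],
)

```text
time_s: 4.6
eef_pos: [542.9, -70.9, 36.3]
ee_rot: [0.552, 0.442, 0.552, -0.442]
force: [0.3, -0.9, -0.1]
grip_width: -0.002
```

```bash
python3 - <<'E'
from h import *
a=np.radians(12.6);X=np.array([np.cos(a),np.sin(a)]);Y=np.array([-np.sin(a),np.cos(a)])
o=np.array([532.5,-27.5])
c=viewer.camera_info("wrist"); c=dict(c); 
R=np.array(c["R"]);c["t"]=np.array(c["t"])-R@np.array([0,0,40.4-ctrl.sense()["eef_pos"][2]])
print(ctrl.sense()["force"])
for u,v in[(258,142.5),(258,202.5),(232,170),(286,170),(234,120),(287,120)]:
    p=ray("wrist",u,v,44,c)[:2];print(u,v,"rail xy",((p-o)@X).round(1),((p-o)@Y).round(1))
E
```

```text
[ 0.29828876 -0.92177639 -0.07155209]
258 142.5 rail xy -0.2 7.0
258 202.5 rail xy -0.3 -27.2
232 170 rail xy -14.7 -8.2
286 170 rail xy 15.3 -8.2
234 120 rail xy -13.0 18.9
287 120 rail xy 15.2 18.9
```

Request:
carry_out(
  targets=[
    {"x":0,"y":0,"z":-0.001,"ax":0,"ay":0,"az":0,"hand":-1},
    {"x":0,"y":0,"z":-0.002,"ax":0,"ay":0,"az":0,"hand":-1},
    {"x":0,"y":0,"z":-0.003,"ax":0,"ay":0,"az":0,"hand":-1},
    {"x":0,"y":0,"z":-0.004,"ax":0,"ay":0,"az":0,"hand":-1},
  ],
)

```text
time_s: 5.1
eef_pos: [543.0, -71.0, 32.3]
ee_rot: [0.552, 0.442, 0.552, -0.442]
force: [-0.3, 0.3, 0.2]
grip_width: 0.0
```

Request:
carry_out(
  targets=[
    {"x":0,"y":0,"z":-0.001,"ax":0,"ay":0,"az":0,"hand":-1},
    {"x":0,"y":0,"z":-0.002,"ax":0,"ay":0,"az":0,"hand":-1},
    {"x":0,"y":0,"z":-0.003,"ax":0,"ay":0,"az":0,"hand":-1},
    {"x":0,"y":0,"z":-0.004,"ax":0,"ay":0,"az":0,"hand":-1},
  ],
)

```text
time_s: 5.6
eef_pos: [543.0, -71.0, 28.3]
ee_rot: [0.552, 0.442, 0.552, -0.442]
force: [0.2, -0.8, -0.0]
grip_width: -0.005
```

Request:
carry_out(
  targets=[
    {"x":0,"y":0,"z":-0.001,"ax":0,"ay":0,"az":0,"hand":-1},
    {"x":0,"y":0,"z":-0.002,"ax":0,"ay":0,"az":0,"hand":-1},
    {"x":0,"y":0,"z":-0.003,"ax":0,"ay":0,"az":0,"hand":-1},
  ],
)

```text
time_s: 5.98
eef_pos: [543.0, -71.0, 25.3]
ee_rot: [0.552, 0.442, 0.552, -0.442]
force: [-0.9, -0.4, -0.6]
grip_width: -0.0
```

Request:
carry_out(
  targets=[
    {"x":0,"y":0,"z":-0.001,"ax":0,"ay":0,"az":0,"hand":-1},
    {"x":0,"y":0,"z":-0.002,"ax":0,"ay":0,"az":0,"hand":-1},
  ],
)

```text
time_s: 6.22
eef_pos: [543.0, -71.0, 23.3]
ee_rot: [0.552, 0.442, 0.552, -0.442]
force: [0.4, -0.1, -0.4]
grip_width: 0.003
```

Request:
carry_out(
  targets=[
    {"x":0,"y":0,"z":-0.0005,"ax":0,"ay":0,"az":0,"hand":-1},
    {"x":0,"y":0,"z":-0.001,"ax":0,"ay":0,"az":0,"hand":-1},
    {"x":0,"y":0,"z":-0.0015,"ax":0,"ay":0,"az":0,"hand":-1},
  ],
)

```text
time_s: 6.6
eef_pos: [543.0, -71.0, 21.9]
ee_rot: [0.552, 0.442, 0.552, -0.442]
force: [-0.4, 0.1, -0.6]
grip_width: -0.004
```

Request:
carry_out(
  targets=[
    {"x":0,"y":0,"z":-0.0005,"ax":0,"ay":0,"az":0,"hand":-1},
    {"x":0,"y":0,"z":-0.001,"ax":0,"ay":0,"az":0,"hand":-1},
    {"x":0,"y":0,"z":-0.0015,"ax":0,"ay":0,"az":0,"hand":-1},
  ],
)

```text
time_s: 6.98
eef_pos: [542.9, -71.0, 20.4]
ee_rot: [0.552, 0.442, 0.552, -0.442]
force: [-0.1, 0.5, 0.2]
grip_width: -0.001
```

Request:
carry_out(
  targets=[
    {"x":0,"y":0,"z":-0.0005,"ax":0,"ay":0,"az":0,"hand":-1},
    {"x":0,"y":0,"z":-0.001,"ax":0,"ay":0,"az":0,"hand":-1},
    {"x":0,"y":0,"z":-0.0015,"ax":0,"ay":0,"az":0,"hand":-1},
  ],
)

```text
time_s: 7.35
eef_pos: [542.9, -71.0, 18.8]
ee_rot: [0.552, 0.442, 0.552, -0.442]
force: [0.5, -0.6, -0.8]
grip_width: -0.004
```

Request:
carry_out(
  targets=[
    {"x":0,"y":0,"z":-0.0005,"ax":0,"ay":0,"az":0,"hand":-1},
    {"x":0,"y":0,"z":-0.001,"ax":0,"ay":0,"az":0,"hand":-1},
    {"x":0,"y":0,"z":-0.0015,"ax":0,"ay":0,"az":0,"hand":-1},
  ],
)

```text
time_s: 7.72
eef_pos: [543.0, -71.0, 17.4]
ee_rot: [0.552, 0.442, 0.552, -0.442]
force: [0.1, 0.1, -0.0]
grip_width: 0.006
```

```bash
python3 - <<'E'
from h import *
print(ctrl.sense()["force"])
a=viewer.capture("side")[150:220,200:290]
b=viewer.capture("wrist")[130:310,180:340]
f=lambda i,s:cv2.convertScaleAbs(cv2.resize(i,s,interpolation=cv2.INTER_CUBIC),alpha=1.5,beta=15)
cv2.imwrite("pics/both.png",np.hstack([f(a,(450,350)),f(b,(311,350))]))
E
```

```text
[ 0.13531931  0.07381055 -0.04838102]
```

View pics/both.png

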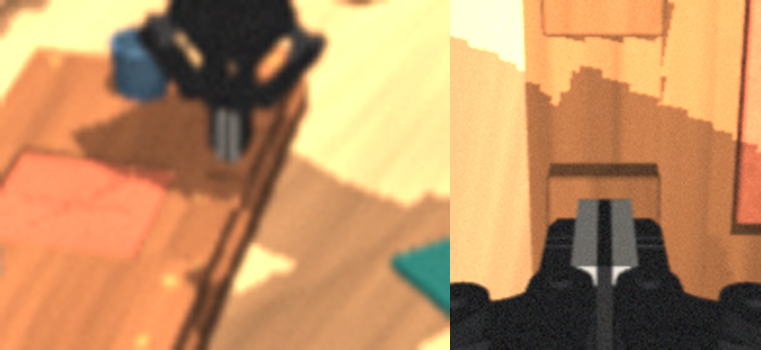

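The finger's tip is now at side crop (228,162), roughly at rail height given the calibration error. I keep lowering.

Request:
carry_out(
  targets=[
    {"x":0,"y":0,"z":-0.0005,"ax":0,"ay":0,"az":0,"hand":-1},
    {"x":0,"y":0,"z":-0.001,"ax":0,"ay":0,"az":0,"hand":-1},
    {"x":0,"y":0,"z":-0.0015,"ax":0,"ay":0,"az":0,"hand":-1},
  ],
)

```text
time_s: 8.2
eef_pos: [542.9, -70.9, 15.8]
ee_rot: [0.552, 0.442, 0.552, -0.442]
force: [0.3, 0.0, -0.6]
grip_width: 0.002
```

Request:
carry_out(
  targets=[
    {"x":0,"y":0,"z":-0.0005,"ax":0,"ay":0,"az":0,"hand":-1},
    {"x":0,"y":0,"z":-0.001,"ax":0,"ay":0,"az":0,"hand":-1},
    {"x":0,"y":0,"z":-0.0015,"ax":0,"ay":0,"az":0,"hand":-1},
  ],
)

```text
time_s: 8.57
eef_pos: [542.9, -71.0, 14.3]
ee_rot: [0.552, 0.442, 0.552, -0.442]
force: [-0.4, -0.3, 0.4]
grip_width: 0.001
```

Request:
carry_out(
  targets=[
    {"x":0,"y":0,"z":-0.0005,"ax":0,"ay":0,"az":0,"hand":-1},
    {"x":0,"y":0,"z":-0.001,"ax":0,"ay":0,"az":0,"hand":-1},
    {"x":0,"y":0,"z":-0.0015,"ax":0,"ay":0,"az":0,"hand":-1},
  ],
)

```text
time_s: 8.95
eef_pos: [543.0, -71.0, 14.1]
ee_rot: [0.552, 0.442, 0.552, -0.442]
force: [-7.1, 1.9, 17.1]
grip_width: 0.002
```

Contact: 17 N at a nominal z of 14.1, so the tip is 30 mm short of the TCP and this is rigid rail. I ease off and slide lightly toward +y.

Request:
carry_out(
  targets=[
    {"x":0,"y":0,"z":0.0009,"ax":0,"ay":0,"az":0,"hand":-1},
    {"x":0,"y":0,"z":0.0009,"ax":0,"ay":0,"az":0,"hand":-1},
    {"x":-0.0007,"y":0.003,"z":0.0009,"ax":0,"ay":0,"az":0,"hand":-1},
  ],
)

```text
time_s: 9.32
eef_pos: [542.8, -68.6, 14.2]
ee_rot: [0.552, 0.442, 0.551, -0.442]
force: [0.4, -3.2, 4.0]
grip_width: -0.002
```

Request:
carry_out(
  targets=[
    {"x":-0.0007,"y":0.003,"z":0,"ax":0,"ay":0,"az":0,"hand":-1},
    {"x":-0.0013,"y":0.006,"z":0,"ax":0,"ay":0,"az":0,"hand":-1},
    {"x":-0.002,"y":0.009,"z":0,"ax":0,"ay":0,"az":0,"hand":-1},
    {"x":-0.0026,"y":0.012,"z":0,"ax":0,"ay":0,"az":0,"hand":-1},
  ],
)

```text
time_s: 9.82
eef_pos: [540.1, -56.2, 14.1]
ee_rot: [0.552, 0.442, 0.551, -0.442]
force: [0.0, -3.3, 5.7]
grip_width: -0.006
```

Request:
carry_out(
  targets=[
    {"x":-0.0007,"y":0.003,"z":0,"ax":0,"ay":0,"az":0,"hand":-1},
    {"x":-0.0013,"y":0.006,"z":0,"ax":0,"ay":0,"az":0,"hand":-1},
    {"x":-0.002,"y":0.009,"z":0,"ax":0,"ay":0,"az":0,"hand":-1},
  ],
)

```text
time_s: 10.2
eef_pos: [537.0, -46.3, 13.3]
ee_rot: [0.551, 0.442, 0.552, -0.442]
force: [-0.4, -0.2, 0.5]
grip_width: -0.001
```

Request:
carry_out(
  targets=[
    {"x":-0.0007,"y":0.003,"z":0,"ax":0,"ay":0,"az":0,"hand":-1},
    {"x":-0.0013,"y":0.006,"z":0,"ax":0,"ay":0,"az":0,"hand":-1},
  ],
)

```text
time_s: 10.45
eef_pos: [535.9, -40.4, 13.4]
ee_rot: [0.552, 0.442, 0.552, -0.442]
force: [-0.0, -0.2, -0.3]
grip_width: -0.004
```

The contact was lost as the finger centre passed about -19.5 mm along the rail, which matches the seen segment (-28 to +6.5 mm, centre near -11). I centre on it and lower.

Request:
carry_out(
  targets=[
    {"x":-0.0005,"y":0.002,"z":-0.002,"ax":0,"ay":0,"az":0,"hand":-1},
    {"x":-0.0005,"y":0.002,"z":-0.004,"ax":0,"ay":0,"az":0,"hand":-1},
    {"x":-0.0005,"y":0.002,"z":-0.006,"ax":0,"ay":0,"az":0,"hand":-1},
    {"x":-0.0005,"y":0.002,"z":-0.007,"ax":0,"ay":0,"az":0,"hand":-1},
  ],
)

```text
time_s: 10.95
eef_pos: [535.8, -39.0, 6.6]
ee_rot: [0.552, 0.442, 0.552, -0.442]
force: [0.3, -0.9, -0.3]
grip_width: -0.0
```

Request:
carry_out(
  targets=[
    {"x":0,"y":0,"z":-0.001,"ax":0,"ay":0,"az":0,"hand":-1},
    {"x":0,"y":0,"z":-0.002,"ax":0,"ay":0,"az":0,"hand":-1},
  ],
)

```text
time_s: 11.2
eef_pos: [535.9, -39.0, 5.1]
ee_rot: [0.552, 0.442, 0.552, -0.442]
force: [-2.9, 1.0, 9.0]
grip_width: 0.002
```

The pad is felt at nominal z 5.1, 9 mm below the rail as described. Next I press it down 7 mm.

Request:
carry_out(
  targets=[
    {"x":0,"y":0,"z":-0.0015,"ax":0,"ay":0,"az":0,"hand":-1},
    {"x":0,"y":0,"z":-0.003,"ax":0,"ay":0,"az":0,"hand":-1},
    {"x":0,"y":0,"z":-0.0045,"ax":0,"ay":0,"az":0,"hand":-1},
    {"x":0,"y":0,"z":-0.006,"ax":0,"ay":0,"az":0,"hand":-1},
  ],
)

```text
time_s: 11.7
eef_pos: [536.0, -39.0, -0.4]
ee_rot: [0.552, 0.442, 0.552, -0.442]
force: [-3.9, -0.1, 9.5]
grip_width: -0.003
```

Request:
carry_out(
  targets=[
    {"x":0,"y":0,"z":-0.001,"ax":0,"ay":0,"az":0,"hand":-1},
    {"x":0,"y":0,"z":-0.002,"ax":0,"ay":0,"az":0,"hand":-1},
    {"x":0,"y":0,"z":-0.0025,"ax":0,"ay":0,"az":0,"hand":-1},
  ],
)

```text
time_s: 12.08
eef_pos: [536.0, -39.0, -2.0]
ee_rot: [0.552, 0.442, 0.552, -0.442]
force: [-8.0, 2.0, 21.8]
grip_width: -0.001
```

The pad has bottomed out: 7 mm of travel, with the force now 22 N. I retreat straight up.

Request:
carry_out(
  targets=[
    {"x":0,"y":0,"z":0.005,"ax":0,"ay":0,"az":0,"hand":-1},
    {"x":0,"y":0,"z":0.02,"ax":0,"ay":0,"az":0,"hand":-1},
    {"x":0,"y":0,"z":0.06,"ax":0,"ay":0,"az":0,"hand":-1},
    {"x":0,"y":0,"z":0.11,"ax":0,"ay":0,"az":0,"hand":-1},
    {"x":0,"y":0,"z":0.16,"ax":0,"ay":0,"az":0,"hand":-1},
  ],
)

```text
time_s: 12.7
eef_pos: [535.7, -38.9, 158.7]
ee_rot: [0.552, 0.442, 0.552, -0.442]
force: [0.6, 0.2, -0.5]
grip_width: -0.004
```

Request:
carry_out(
  targets=[
    {"x":-0.04,"y":0,"z":0.03,"ax":0,"ay":0,"az":0,"hand":-1},
    {"x":-0.09,"y":0,"z":0.05,"ax":0,"ay":0,"az":0,"hand":-1},
    {"x":-0.12,"y":0,"z":0.05,"ax":0,"ay":0,"az":0,"hand":-1},
    {"x":-0.12,"y":0,"z":0.05,"ax":0,"ay":0,"az":0,"hand":-1},
  ],
)

```text
time_s: 13.2
eef_pos: [414.8, -38.9, 207.5]
ee_rot: [0.552, 0.442, 0.551, -0.442]
force: [0.0, 0.8, -1.1]
grip_width: -0.001
```

```bash
python3 - <<'E'
from h import *
s=ctrl.sense();print(s["time_s"],s["eef_pos"],s["force"])
a=viewer.capture("side")
cv2.imwrite("pics/end.png",cv2.resize(a[130:280,110:310],(800,600),interpolation=cv2.INTER_CUBIC))
E
```

```text
13.2 [414.8470516  -38.90737839 207.46276018] [ 0.02445851  0.75992747 -1.10074562]
```

View pics/end.png

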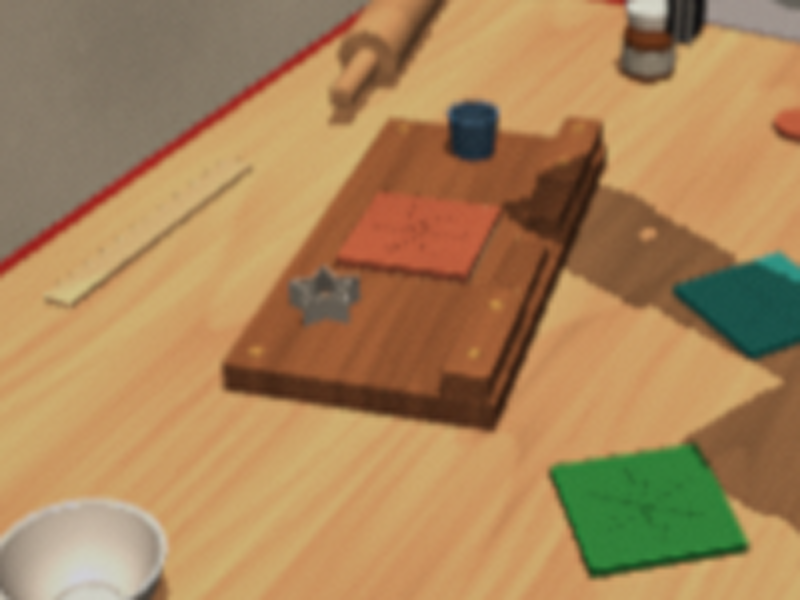

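The tile at (420,235) now stands level above the frame with its side faces showing. The star (325,295) and pot (473,130) are undisturbed, and the hand is clear.

```bash
python3 -c "
from h import *
print(finish_job())"
```

```text
the job is handed in; nothing more can be done
None
```

I found the notch, pressed its pad fully down so that the tile rose, took the hand away and handed the job in at about 13 s. No verdict was reported.

- **Feeling for the notch:** I slid the shut fingertip along the rail at about 5 N. It dropped into a notch centred about 11 mm to the -y side of the rail's middle, where the cameras had also shown a segment.
- **Pressing:** The pad met the finger 9 mm below the rail top. It yielded at about 9–10 N and bottomed out after 7 mm at 22 N.
- **Last checks:** The final side picture shows the tile standing level above the frame and still in the well. The star cutter and cup look undisturbed. The hand is clear, with the force reading at noise level (about 1 N). I did not measure the tile's height or the other bystanders' positions after pressing.
- **Disagreement:** The shut fingertips end about 30 mm short of the stated TCP. Contact with the 44 mm rail came at a reported z of 14 mm, and both cameras also showed the tips well short of it. I went by the force reading instead of the nominal height.
- **Force on first contact:** That first touch on the rail reached 17 N, heavier than I meant, but it was on the rigid part and pressed nothing.

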